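# Check the blue clamp spring on the spring tester

## Task

Stand the spring with the blue caps upright on the middle of the tester's round steel plate, then press its top straight down until the top face is level with the green band on the white post, and hold it there for about two seconds so the force can be read on the dial. Then let the spring come back up and leave it standing on the plate; do not squash it solid, and leave the red and the yellow spring where they stand.

Things in the scene. Friction and masses are not known exactly. Their poses are not given: they have to be found in the camera images.
- blue_cap (a point): Centre of the top cap of the blue coil spring, the one to test: 9 mm below the top face, 71 above the underside; z up its axis. It stands upright, 80 mm tall: base disc 40 mm wide, 12 thick; coil 33 wide; cap 38 wide, 18 tall, moving down as the coil is pressed (1 N + 0.55 N per mm, solid at 34 mm) and springing back. Grip it by the cap: the rest (about 155 g in all) hangs from it.
- plate (a point): Centre of the tester's steel plate (76 mm wide), top face, 25 mm above the bench. Fixed base: 110 mm in x, from y -55 to +195. At y +88 a white post 36 by 10, top 75 above here; its 14 mm green band is centred 60 above here, where the spring's top face (free: 80) belongs. At y +150 a dial shows force, 40 above here. Pressed, the plate sinks 3 mm; this point does not.
- red_cap (a point): Centre of the top cap of the red coil spring, a bystander of the same shape and size with red caps; 71 mm above its underside. Leave it alone.
- yellow_cap (a point): Centre of the top cap of the yellow coil spring, a bystander of the same shape and size with yellow caps; 71 mm above its underside. Leave it alone.

How it is judged:
By the outcome, as a careful person would: the job done as asked, in the order asked, and still so for the second after the job is handed in, with the robot touching nothing.
It also fails if it takes over 48 s, if anything falls off the work surface, if the arm or the gripper's body presses on something with over 40 N, if the wrist force passes 120 N, or if a joint passes its speed limit or range.

## Robot

A 7-joint arm with a two-finger parallel gripper is mounted at the origin on the work surface. World frame = base frame: x ahead of the robot, y to its left, z up, the work surface at z = 0. Lengths are in m, angles in rad, forces in N, time in s.
With the tool pointing down it reaches from about 0.4 to 0.85 m from the base axis. Payload 10.4 kg.
Tool frame: the origin (TCP) lies at the very end of the fingers, on their centre line; the grasp point (between the pads) lies manip.hold_point_z behind it (manip.hold_point_z is the distance from the TCP to the grasp point, in m); z points along the fingers, x is the direction in which the jaws open and shut, and the axes are right-handed (so a half turn about z gives the same grasp; the last joint's range is limited). The gripper opens to 85 mm and grips with 20 to 120 N. Pads are 22 mm wide; open, the fingers measure 114 mm over their backs; the gripper's body (76 mm by 85 mm) begins 54 mm behind the grasp point. The pads swing forward as they close: fully open they stand 13 mm farther back than shut.
Start: joints at [-0.023, 0.332, -0.065, 1.46, 0.022, 1.35, -0.088], TCP at [0.625, 0, 0.231] pointing down, gripper open.
Joint ranges: [-2.6, 2.6], [-0.5, 2.12], [-1.47, 1.34], [0.16, 2.42], [-1.27, 4.41], [0.06, 2.06], [-2.6, 2.6]. Speed limits (rad/s): [2.22, 2.22, 2.79, 2.79, 3.14, 3.14, 3.14].

## Interface

Orientations are given as a unit quaternion [x, y, z, w].
In Python, from workcell import readout, camera, camera_info, manip gives the robot as it stands.
- The arm moves only by the tool play_rows, never from a script. Its argument "rows" is a list of rows, each a list of 3 entries, a list of its own where there are three numbers: the shift along the world's x, y, z in mm, then the turn, a rotation vector about the world's x, y, z in degrees, then the finger opening in mm, from 0 to 85.4. In form: [[[tx, ty, tz], [rx, ry, rz], fingers], ...]. A call has 1 to 12 rows; each row shifts and turns the commanded pose from where the row before left it; what a row does not reach is not made up. A row lasts 1/8 s, in which the tool goes at most 62.5 mm and 10.7 degrees, less where a joint would pass 70% of its speed; a pose out of reach is approached as far as the arm can. A call with a gripper value outside its range is refused whole. The fingers move at their own pace and stop on an object; "force" is the grip in N (left out, the last holds). Time passes only in rows, so rows that do not move let the fingers close. It gives the time, the measured TCP pose, the force and the opening at its end, in the units of the state.
- readout.get_obs(): the state, without advancing time (a new reading comes with each control period).
- camera(name): name is "scene" or "side" or "wrist"; returns the picture (384x512x3 uint8, blue, green, red); there is no depth.
- camera_info(name): a dict with "fx", "fy", "cx", "cy" (pixels), "world_from_camera" (4x4, takes a point from camera to world coordinates). Camera axes: x right, y up, looking along -z (the intrinsics and any distortion apply to the point x, -y, -z); pixel columns grow to the right and rows downward; lengths in m; the calibration is good to about 2 mm. A picture is of the moment at which its call begins: read the wrist's pose just before it. camera_info takes no time and is no camera call; for the wrist camera it gives the pose at the moment of the call.
- manip.hand_in(): hands the job in, once; it reports no verdict.
The state is a dict: "clock": time; "joint_pos": joint angles; "joint_velocities": joint speeds; "tau": joint torques, N m; "position": TCP position; "ee_rot": TCP orientation; "ft_force": force on the tool from outside, world axes, zero at the start; "torque": the same for the moment, N m; "grip_width": opening from 0.0 (shut) to 1.0 (fully open).
Only numpy, scipy, OpenCV 4.12 (cv2) and the standard library are available. Lean on these libraries where they do the work, as an engineer would, in place of code of your own. Each camera call takes 0.05 s, during which the arm holds its last target.

## Working session

There is one attempt and no reset: what is moved stays moved. The work goes in short steps, Python scripts to look and compute and a tool call to move; the robot and the scene stay as the last step left them, time stands still between calls to the robot, and variables do not carry over. Pictures are saved under pics/ and viewed, and the job is handed in when it is done.

Besides the shell and the picture viewer there is one more tool, called as name(argument=value, ...) on one line, values as JSON. play_rows: Moves the arm, as the interface text tells. Its arguments: {"type":"object","properties":{"rows":{"type":"array"},"force":{"type":"number"}},"required":["rows"]}

```bash
ls; mkdir -p pics; python3 - <<'E'
from workcell import readout, camera, camera_info, manip
import cv2, numpy as np
print(manip.hold_point_z, readout.get_obs())
for n in ["scene","side","wrist"]:
    i=camera_info(n); print(n,i)
    cv2.imwrite(f"pics/{n}0.png",camera(n))
E
```

```text
pics
0.0187 {'clock': 0.0, 'joint_pos': array([-0.0226148 ,  0.33286787, -0.06467317,  1.46092242,  0.02162458,
        1.34989739, -0.08849338]), 'joint_velocities': array([ 0.00019932,  0.00071421, -0.00011303,  0.0021032 ,  0.00042014,
        0.00026787,  0.00019838]), 'tau': array([ 4.98105128e-04, -6.25449800e+01,  4.97091911e-02, -3.91610491e+01,
        1.63588714e-02,  9.83294769e-03, -6.01235030e-06]), 'position': array([ 6.24634816e-01, -1.99128171e-05,  2.30527393e-01]), 'ee_rot': array([ 9.99999755e-01,  1.10225477e-05, -6.97870545e-04,  4.85168713e-05]), 'ft_force': array([-0.17426614, -0.06338561,  0.33297974]), 'torque': array([ 0.02779991, -0.03387706, -0.04259349]), 'grip_width': 0.9981032138059345}
scene {'fx': 495.748411416305, 'fy': 495.748411416305, 'cx': 258.49748140195385, 'cy': 191.267518851564, 'world_from_camera': array([[ 0.07839281, -0.5955498 ,  0.79948421,  1.29154975],
       [ 0.99688255,  0.03964531, -0.06821607, -0.10555793],
       [ 0.00893027,  0.80233951,  0.59680111,  0.64942903],
       [ 0.        ,  0.        ,  0.        ,  1.        ]])}
side {'fx': 456.79209610733653, 'fy': 456.79209610733653, 'cx': 257.19427029555106, 'cy': 193.5205073625754, 'world_from_camera': array([[-0.74074537,  0.37256792, -0.55900756,  0.00690329],
       [-0.67170964, -0.4233043 ,  0.60796352,  0.5249545 ],
       [-0.0101226 ,  0.82583692,  0.56381816,  0.61491004],
       [ 0.        ,  0.        ,  0.        ,  1.        ]])}
wrist {'fx': 321.679166955484, 'fy': 321.679166955484, 'cx': 245.3178105886646, 'cy': 191.73747530595503, 'world_from_camera': array([[ 9.99997743e-01, -3.43800368e-04,  2.09651429e-03,
         6.25514420e-01],
       [-2.74748301e-04,  9.57605042e-01,  2.88084202e-01,
         7.36975398e-02],
       [-2.10667611e-03, -2.88084128e-01,  9.57602787e-01,
         3.72164039e-01],
       [ 0.00000000e+00,  0.00000000e+00,  0.00000000e+00,
         1.00000000e+00]])}
```

View pics/scene0.png

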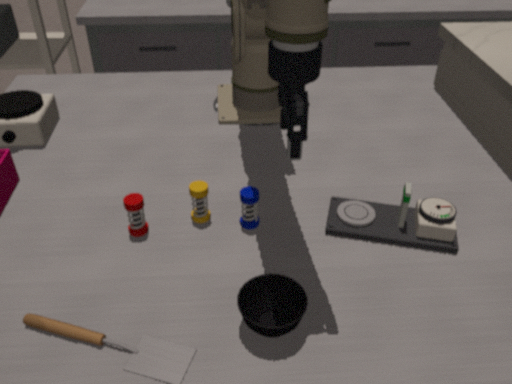

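View pics/side0.png

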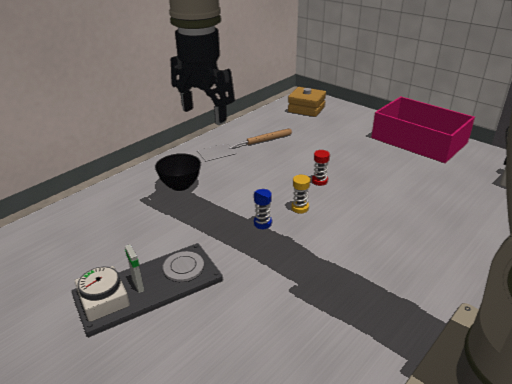

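View pics/wrist0.png

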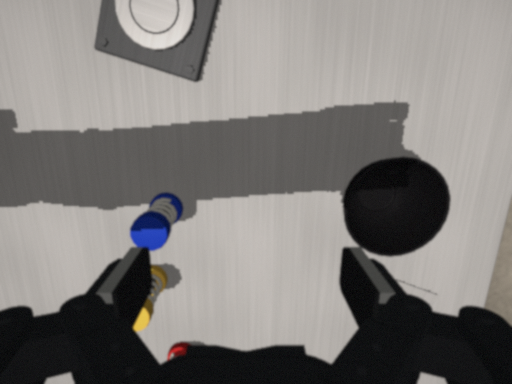

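```bash
python3 - <<'E'
import cv2
s=cv2.imread("pics/scene0.png"); d=cv2.imread("pics/side0.png"); w=cv2.imread("pics/wrist0.png")
cv2.imwrite("pics/s_t.png",cv2.resize(s[170:260,310:470],None,fx=5,fy=5,interpolation=2))
cv2.imwrite("pics/d_t.png",cv2.resize(d[235:325,65:225],None,fx=5,fy=5,interpolation=2))
a=cv2.resize(s[170:245,110:270],None,fx=5,fy=4,interpolation=2)
b=cv2.resize(d[140:235,240:340],None,fx=5,fy=5,interpolation=2)
cv2.imwrite("pics/s_b.png",cv2.resize(s[170:245,110:270],None,fx=5,fy=5,interpolation=2))
cv2.imwrite("pics/d_b.png",b)
E
```

```text
(no output)
```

View pics/s_t.png

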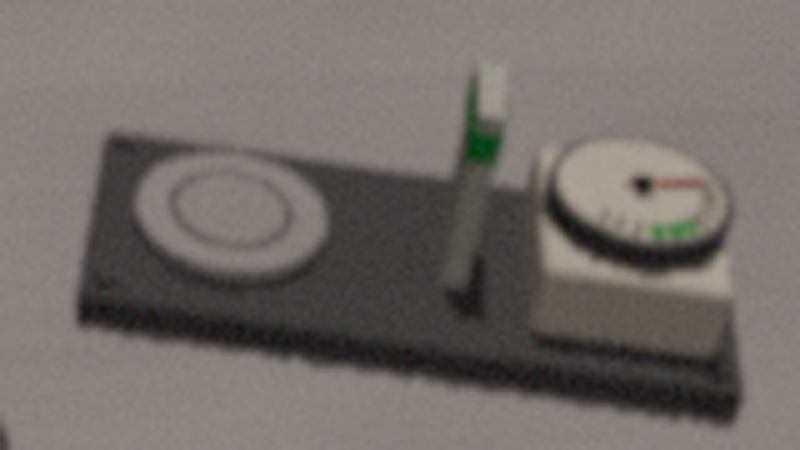

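View pics/d_t.png

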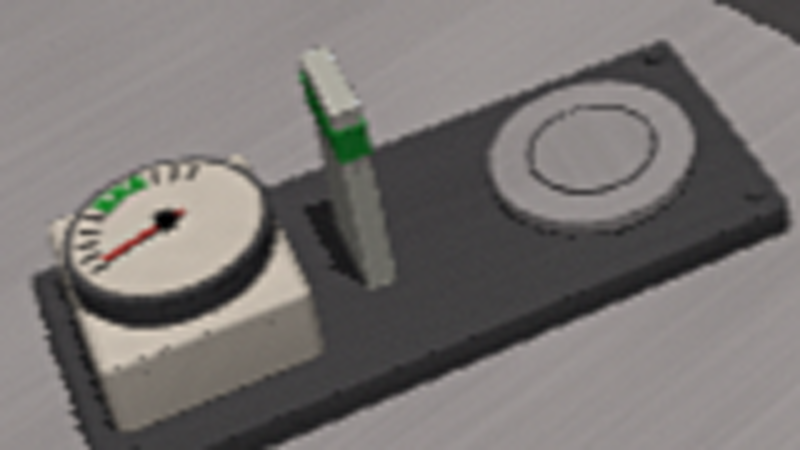

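View pics/s_b.png

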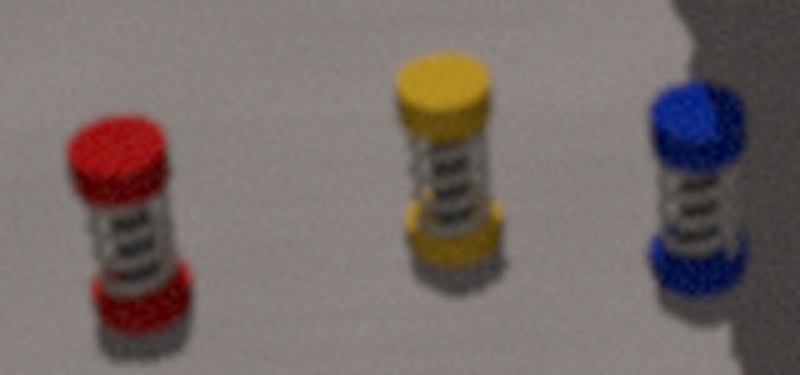

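View pics/d_b.png

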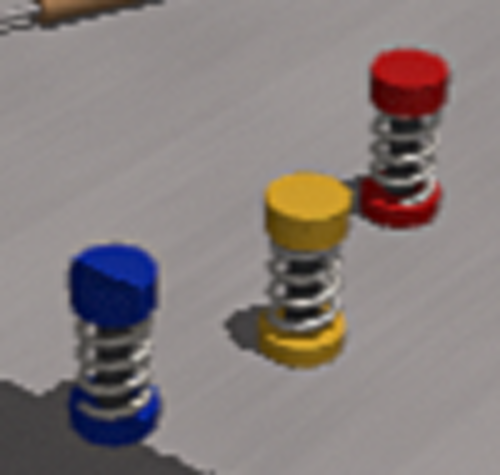

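```bash
cat > h.py <<'E'
import numpy as np, cv2
def ray(i,p):
    T=i["world_from_camera"]; d=np.array([(p[0]-i["cx"])/i["fx"],-(p[1]-i["cy"])/i["fy"],-1.])
    d=T[:3,:3]@d; return T[:3,3],d/np.linalg.norm(d)
def tri(*ips):
    A=np.zeros((3,3));b=np.zeros(3);R=[]
    for i,p in ips:
        o,d=ray(i,p);M=np.eye(3)-np.outer(d,d);A+=M;b+=M@o;R.append((M,o))
    x=np.linalg.solve(A,b); return x*1000,[round(1000*np.linalg.norm(M@(x-o)),1) for M,o in R]
def atz(i,p,z):
    o,d=ray(i,p); return (o+d*(z-o[2])/d[2])*1000
def proj(i,X):
    T=np.linalg.inv(i["world_from_camera"]); c=T[:3,:3]@np.array(X)+T[:3,3]
    return i["cx"]+i["fx"]*c[0]/-c[2], i["cy"]-i["fy"]*c[1]/-c[2]
E
python3 - <<'E'
from workcell import camera_info
from h import *
np.set_printoptions(precision=1,suppress=True)
S=camera_info("scene");D=camera_info("side");W=camera_info("wrist")
sb=lambda x,y:(S,(x/5+110-.4,y/5+170-.4)); db=lambda x,y:(D,(x/5+240-.4,y/5+140-.4))
st=lambda x,y:(S,(x/5+310-.4,y/5+170-.4)); dt=lambda x,y:(D,(x/5+65-.4,y/5+235-.4))
print("blue",tri(sb(697,126),db(113.5,285)))
print("blue base",tri(sb(698,263),db(115,413)))
print("yel",tri(sb(443,97),db(308,212)))
print("red",tri(sb(118,160),db(410,82)))
print("plate",tri(st(232,209),dt(592,149)), atz(*st(232,209),.025),atz(*dt(592,149),.025))
for p in [(107,135),(82,300),(740,390)]: print("base corner s",atz(*st(*p),.018))
for p in [(660,42),(785,212),(95,448)]: print("base corner d",atz(*dt(*p),.018))
print("wrist plate ctr",atz(W,(155,8),.025), "wrist blue top",atz(W,(150,232),.08))
print(atz(*st(491,92),.1),atz(*dt(332,85),.1))
E
```

```text
blue (array([529. , -58.7,  72.5]), [np.float64(0.1), np.float64(0.1)])
blue base (array([529.4, -59. ,   4.2]), [np.float64(0.5), np.float64(0.5)])
yel (array([ 502.9, -156.9,   72.1]), [np.float64(0.0), np.float64(0.0)])
red (array([ 535.7, -278.6,   72.7]), [np.float64(0.2), np.float64(0.2)])
plate (array([537. , 155.4,  26.1]), [np.float64(0.1), np.float64(0.1)]) [535.5 155.8  25. ] [538.  154.8  25. ]
base corner s [474.6 117.7  18. ]
base corner s [578.4  87.3  18. ]
base corner s [645.4 322.6  18. ]
base corner d [571.8  91.9  18. ]
base corner d [465.6 125.1  18. ]
base corner d [557.1 351.3  18. ]
wrist plate ctr [538.  153.9  25. ] wrist blue top [530.9 -55.7  80. ]
[563.9 238.5 100. ] [560.7 240.  100. ]
```

play_rows(rows=[[[-16,-10,0],[0,0,0],85],[[-20,-12,0],[0,0,0],85],[[-20,-12,0],[0,0,0],85],[[-20,-12,-10],[0,0,0],85],[[-20,-12.5,-30],[0,0,0],85],[[0,0,-30],[0,0,0],85],[[0,0,-20],[0,0,0],85],[[0,0,-10],[0,0,0],85],[[0,0,0],[0,0,0],85]])

```text
clock: 1.27
position: [0.5288, -0.0585, 0.131]
ee_rot: [1.0, 0.0, -0.0, -0.0]
ft_force: [-0.1, 0.0, -0.1]
grip_width: 0.997
```

```bash
cat > pic.py <<'E'
import sys,cv2
from workcell import *
t=sys.argv[1]
for n in sys.argv[2:]:
    cv2.imwrite(f"pics/{n}{t}.png",camera(n))
o=readout.get_obs();print(o["clock"],o["position"]*1000,o["ee_rot"],o["ft_force"],o["grip_width"])
E
python3 pic.py 1 wrist side
```

```text
1.375 [529.49034769 -58.46612635 132.0894822 ] [ 9.99999863e-01  3.43323333e-05  5.22308762e-04 -8.09220527e-06] [0.66680807 0.62255584 0.37356063] 0.9946858479632333
```

View pics/wrist1.png

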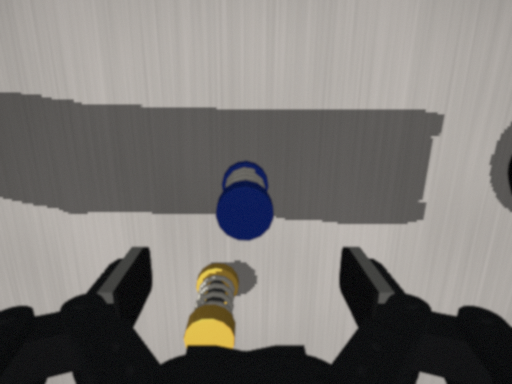

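View pics/side1.png

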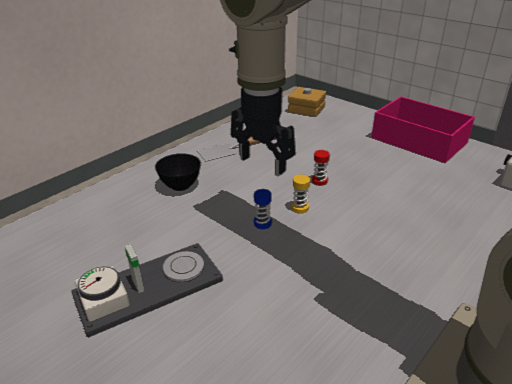

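```bash
python3 - <<'E'
from workcell import camera_info
from h import *
W=camera_info("wrist")
print(atz(W,(244.7,209.5),.08),proj(W,[.5293,-.0585,.08]))
E
```

```text
[529.65025753 -54.88380303  80.        ] (np.float64(244.1593261698703), np.float64(214.8001811639103))
```

play_rows(rows=[[[0,1.5,-10],[0,0,0],85],[[0,0,-20],[0,0,0],85],[[0,0,-20],[0,0,0],85],[[0,0,-20],[0,0,0],85],[[0,0,-10],[0,0,0],85],[[0,0,-2],[0,0,0],85],[[0,0,0],[0,0,0],30],[[0,0,0],[0,0,0],30],[[0,0,0],[0,0,0],30],[[0,0,0],[0,0,0],30],[[0,0,0],[0,0,0],30]], force=30)

```text
clock: 2.75
position: [0.5293, -0.057, 0.0496]
ee_rot: [1.0, 0.0, 0.0, -0.0]
ft_force: [1.5, 0.1, 0.6]
grip_width: 0.433
```

```bash
python3 pic.py 2 wrist side; python3 -c "
import cv2;d=cv2.imread('pics/side2.png');cv2.imwrite('pics/d2c.png',cv2.resize(d[110:240,200:340],None,fx=4.5,fy=4.5,interpolation=2))"
```

```text
2.85 [529.32700711 -56.99380998  49.53263952] [ 9.99999928e-01 -5.78459755e-06  3.79913729e-04 -8.30696544e-07] [1.35009293 0.76115178 1.11675482] 0.43282909393666125
```

View pics/wrist2.png

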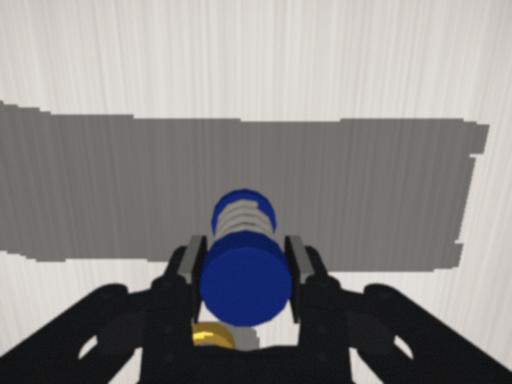

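View pics/d2c.png

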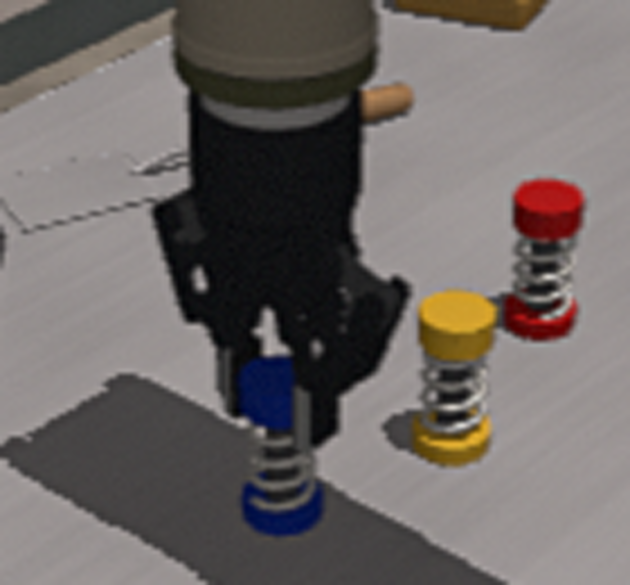

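play_rows(rows=[[[0,0,5],[0,0,0],30],[[0,0,10],[0,0,0],30],[[0,0,15],[0,0,0],30],[[0,0,15],[0,0,0],30],[[0,4,15],[0,0,0],30],[[0.5,10,10],[0,0,0],30],[[1,16,0],[0,0,0],30],[[1,22,0],[0,0,0],30],[[1,26,0],[0,0,0],30],[[1,26,0],[0,0,0],30],[[1,26,0],[0,0,0],30],[[1,26,0],[0,0,0],30]])

```text
clock: 4.35
position: [0.5348, 0.1012, 0.1186]
ee_rot: [1.0, 0.001, -0.001, -0.0]
ft_force: [0.6, -0.3, -1.6]
grip_width: 0.436
```

play_rows(rows=[[[1,22,0],[0,0,0],30],[[0.5,16,0],[0,0,0],30],[[0,11,0],[0,0,0],30],[[0,6,0],[0,0,0],30],[[0,2,0],[0,0,0],30],[[0,0,-6],[0,0,0],30],[[0,0,-6],[0,0,0],30],[[0,0,0],[0,0,0],30],[[0,0,0],[0,0,0],30]])

```text
clock: 5.48
position: [0.537, 0.1559, 0.1073]
ee_rot: [1.0, -0.0, -0.0, 0.0]
ft_force: [-0.4, -0.0, -0.4]
grip_width: 0.437
```

```bash
python3 pic.py 3 wrist side scene; python3 -c "
import cv2;d=cv2.imread('pics/side3.png');cv2.imwrite('pics/d3c.png',cv2.resize(d[150:310,60:240],None,fx=4,fy=4,interpolation=2))
d=cv2.imread('pics/scene3.png');cv2.imwrite('pics/s3c.png',cv2.resize(d[110:260,310:470],None,fx=4,fy=4,interpolation=2))"
```

```text
5.625 [537.15960539 156.01756528 107.54680902] [ 9.99999972e-01 -3.44154885e-05  2.22666309e-04 -7.46164475e-05] [ 0.04779029 -0.62886809 -0.6406907 ] 0.4339536600785413
```

View pics/wrist3.png

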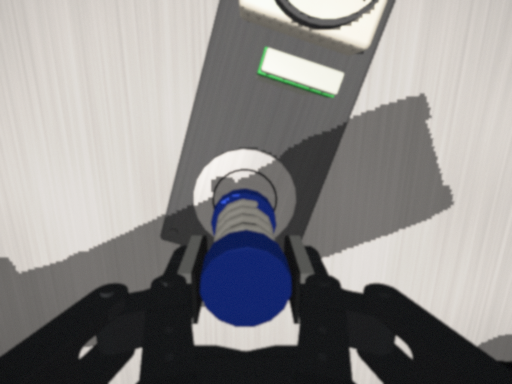

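View pics/d3c.png

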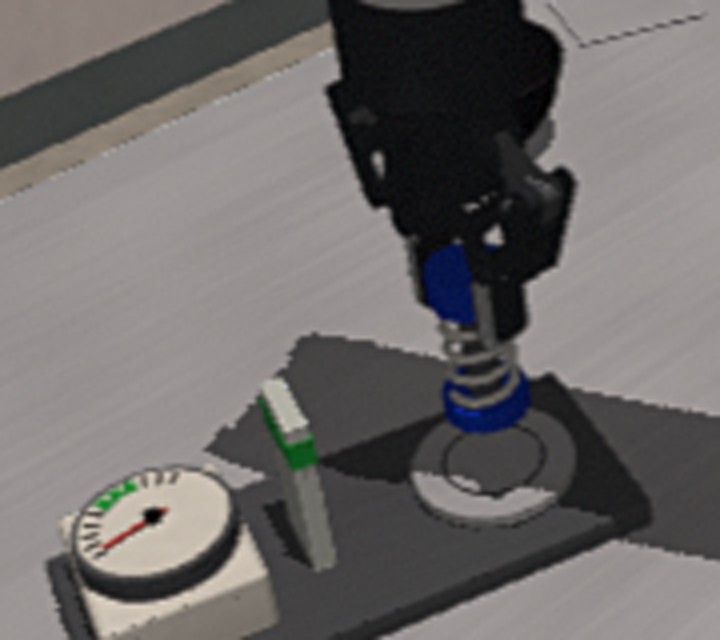

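View pics/s3c.png

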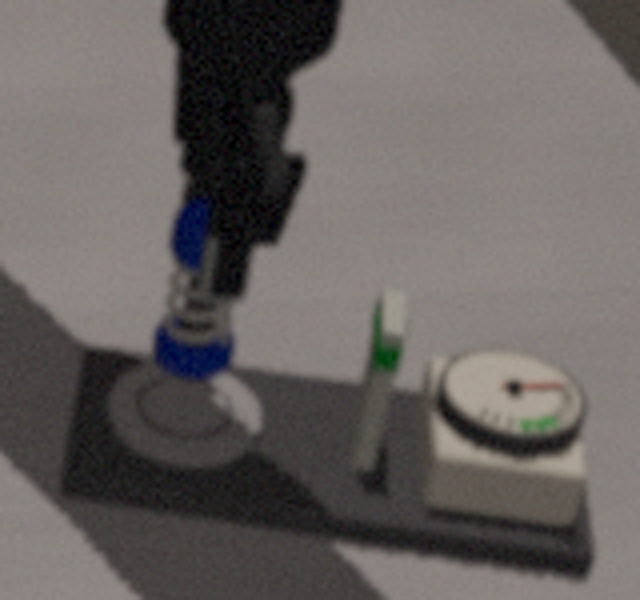

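```bash
python3 - <<'E'
from workcell import camera_info
from h import *
np.set_printoptions(precision=1,suppress=True)
S=camera_info("scene");D=camera_info("side");W=camera_info("wrist")
print(tri((S,(193.5/4+310-.4,346/4+110-.4)),(D,(486.5/4+60-.4,398/4+150-.4))))
print("plate",tri((S,(186/4+310-.4,409/4+110-.4)),(D,(494.5/4+60-.4,460.5/4+150-.4))))
print("plate wrist",atz(W,(245.5,196),.025), "disc wrist",atz(W,(244,217),.05),atz(W,(244,217),.06))
E
```

```text
(array([536.3, 154.8,  64. ]), [np.float64(0.3), np.float64(0.3)])
plate (array([537. , 155.4,  25.1]), [np.float64(0.2), np.float64(0.2)])
plate wrist [537.8 159.1  25. ] disc wrist [536.8 152.4  50. ] [536.8 156.3  60. ]
```

play_rows(rows=[[[0.5,0.5,-5],[0,0,0],30],[[0,0,-8],[0,0,0],30],[[0,0,-8],[0,0,0],30],[[0,0,-5],[0,0,0],30],[[0,0,-3],[0,0,0],30],[[0,0,-2],[0,0,0],30],[[0,0,-1],[0,0,0],30],[[0,0,-0.5],[0,0,0],30],[[0,0,0],[0,0,0],30],[[0,0,0],[0,0,0],30]])

```text
clock: 6.88
position: [0.5376, 0.1565, 0.075]
ee_rot: [1.0, -0.0, 0.0, -0.0]
ft_force: [-0.7, -0.0, 1.5]
grip_width: 0.435
```

```bash
python3 pic.py 4 wrist side scene; python3 -c "
import cv2;d=cv2.imread('pics/side4.png');cv2.imwrite('pics/d4c.png',cv2.resize(d[150:310,60:240],None,fx=4,fy=3.7,interpolation=2))"
```

```text
7.025 [537.62201301 156.54790128  74.95875227] [ 9.99999983e-01 -7.72956338e-06  1.73330263e-04 -5.98570734e-05] [-0.07908199  0.17917953  0.5974469 ] 0.4313188733275908
```

View pics/d4c.png

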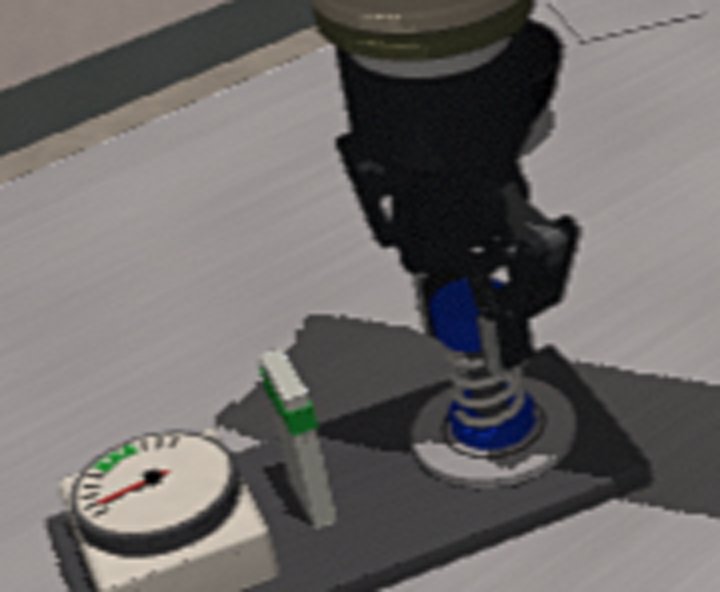

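View pics/wrist4.png

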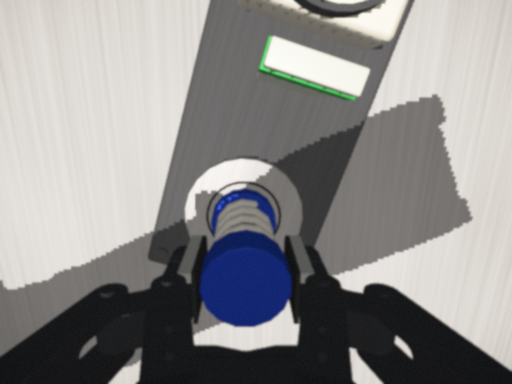

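play_rows(rows=[[[0,0,-0.4],[0,0,0],36],[[0,0,0],[0,0,0],42],[[0,0,0],[0,0,0],50],[[0,0,0],[0,0,0],65],[[0,0,0],[0,0,0],65],[[0,0,5],[0,0,0],65],[[0,0,10],[0,0,0],65],[[0,0,15],[0,0,0],65],[[0,0,15],[0,0,0],65],[[0,0,10],[0,0,0],65],[[0,0,5],[0,0,0],65]])

```text
clock: 8.4
position: [0.5378, 0.1566, 0.1354]
ee_rot: [1.0, -0.0, 0.001, -0.0]
ft_force: [-0.1, -0.1, 0.3]
grip_width: 0.766
```

play_rows(rows=[[[0,0,0],[0,0,0],0],[[0,0,0],[0,0,0],0],[[0,0,0],[0,0,0],0],[[0,0,0],[0,0,0],0],[[0,0,0],[0,0,0],0],[[0,0,0],[0,0,0],0],[[0,0,0],[0,0,0],0],[[0,0,0],[0,0,0],0]])

```text
clock: 9.4
position: [0.5375, 0.1565, 0.1345]
ee_rot: [1.0, -0.0, 0.0, -0.0]
ft_force: [-0.5, -0.1, -0.1]
grip_width: -0.003
```

```bash
python3 pic.py 5 wrist side scene; python3 -c "
import cv2;d=cv2.imread('pics/side5.png');cv2.imwrite('pics/d5c.png',cv2.resize(d[150:310,60:240],None,fx=4,fy=3.7,interpolation=2))
d=cv2.imread('pics/scene5.png');cv2.imwrite('pics/s5c.png',cv2.resize(d[110:260,310:470],None,fx=4,fy=4,interpolation=2))"
```

```text
9.55 [537.53449463 156.48682273 134.45389438] [ 9.99999997e-01 -1.03963207e-06  7.18671437e-05  7.71004820e-06] [-0.50039475  0.08673233 -0.01898898] -0.0015254267287223152
```

View pics/d5c.png

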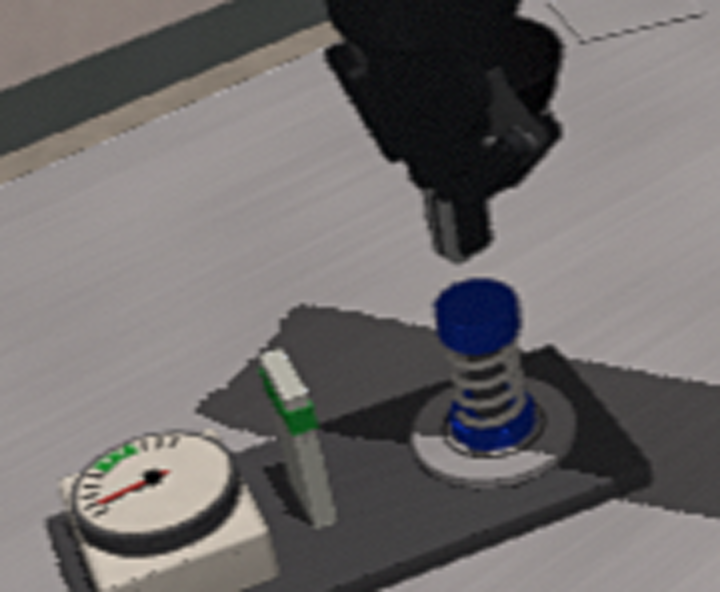

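View pics/s5c.png

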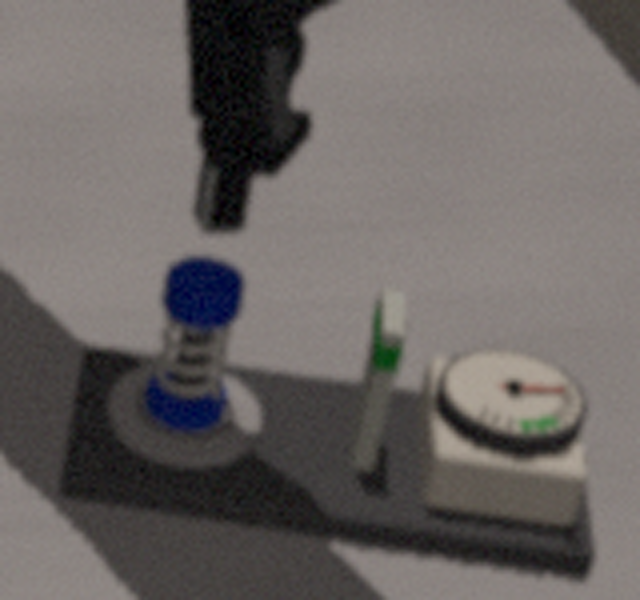

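View pics/wrist5.png

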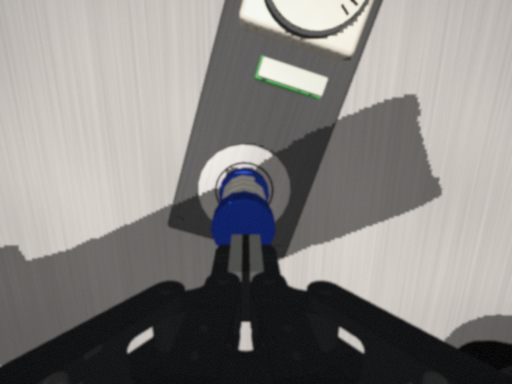

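```bash
python3 - <<'E'
from workcell import camera_info
from h import *
np.set_printoptions(precision=1,suppress=True)
S=camera_info("scene");D=camera_info("side")
print("cap",tri((S,(203.5/4+310-.4,293/4+110-.4)),(D,(478/4+60-.4,318/3.7+150-.4))))
print("disc",tri((S,(186/4+310-.4,398/4+110-.4)),(D,(493.5/4+60-.4,421/3.7+150-.4))))
for z in (.105,.096,.135): print(proj(S,[.5375,.1565,z]),proj(D,[.5375,.1565,z]))
E
```

```text
cap (array([536.5, 155.4,  96.1]), [np.float64(0.3), np.float64(0.3)])
disc (array([535.2, 155.9,  30.4]), [np.float64(0.5), np.float64(0.5)])
(np.float64(361.91364436431667), np.float64(179.39514671997742)) (np.float64(177.84263084656573), np.float64(231.64771731924313))
(np.float64(361.28766608786884), np.float64(183.22641938862967)) (np.float64(178.38896921392956), np.float64(235.58488933443806))
(np.float64(364.05258736790216), np.float64(166.30383959675714)) (np.float64(175.97089022424657), np.float64(218.15907138456993))
```

play_rows(rows=[[[-0.7,-1,-4],[0,0,0],0],[[0,0,-8],[0,0,0],0],[[0,0,-7],[0,0,0],0],[[0,0,-4],[0,0,0],0],[[0,0,-2],[0,0,0],0],[[0,0,-1.5],[0,0,0],0],[[0,0,-0.5],[0,0,0],0],[[0,0,0],[0,0,0],0]])

```text
clock: 10.55
position: [0.5369, 0.1555, 0.1075]
ee_rot: [1.0, -0.0, 0.0, -0.0]
ft_force: [0.0, 0.3, -0.6]
grip_width: -0.0
```

play_rows(rows=[[[0,0,-0.6],[0,0,0],0],[[0,0,-0.5],[0,0,0],0],[[0,0,-0.5],[0,0,0],0],[[0,0,-0.5],[0,0,0],0],[[0,0,-0.5],[0,0,0],0],[[0,0,-0.5],[0,0,0],0],[[0,0,0],[0,0,0],0]])

```text
clock: 11.42
position: [0.5368, 0.1555, 0.1043]
ee_rot: [1.0, -0.0, 0.0, -0.0]
ft_force: [-0.2, -0.0, 1.0]
grip_width: 0.002
```

play_rows(rows=[[[0,0,-0.5],[0,0,0],0],[[0,0,-1],[0,0,0],0],[[0,0,-1],[0,0,0],0],[[0,0,-1],[0,0,0],0],[[0,0,-1],[0,0,0],0],[[0,0,-1],[0,0,0],0],[[0,0,0],[0,0,0],0]])

```text
clock: 12.3
position: [0.5369, 0.1555, 0.0989]
ee_rot: [1.0, 0.0, 0.0, -0.0]
ft_force: [-1.5, -0.0, 3.6]
grip_width: 0.004
```

```bash
python3 pic.py 6 side scene; python3 -c "
import cv2;d=cv2.imread('pics/side6.png');cv2.imwrite('pics/d6c.png',cv2.resize(d[150:310,60:240],None,fx=4,fy=3.7,interpolation=2))"
```

```text
12.4 [536.89784586 155.52962665  98.9344531 ] [ 9.99999990e-01 -1.23890906e-05  1.32224199e-04 -3.88698898e-05] [-0.47472004 -0.06227924  3.10148627] 0.0011207687859862072
```

View pics/d6c.png

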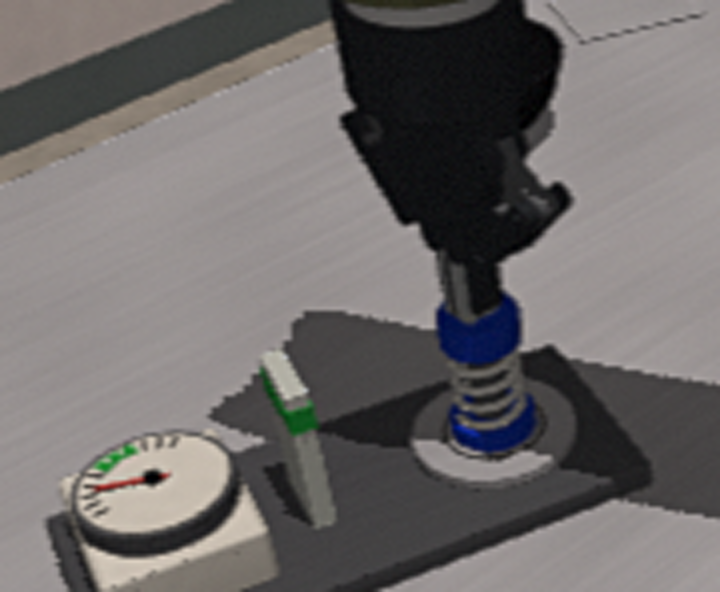

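play_rows(rows=[[[0,0,-0.8],[0,0,0],0],[[0,0,-1.2],[0,0,0],0],[[0,0,-1.5],[0,0,0],0],[[0,0,-1.5],[0,0,0],0],[[0,0,-1.5],[0,0,0],0],[[0,0,-1.5],[0,0,0],0],[[0,0,-1.5],[0,0,0],0],[[0,0,-1.5],[0,0,0],0],[[0,0,-1.2],[0,0,0],0],[[0,0,-0.8],[0,0,0],0],[[0,0,-0.5],[0,0,0],0],[[0,0,0],[0,0,0],0]])

```text
clock: 13.9
position: [0.5371, 0.1556, 0.0859]
ee_rot: [1.0, -0.0, 0.0, -0.0]
ft_force: [-2.0, -1.5, 9.7]
grip_width: 0.003
```

```bash
python3 pic.py 7 side scene; python3 -c "
import cv2;d=cv2.imread('pics/side7.png');cv2.imwrite('pics/d7c.png',cv2.resize(d[150:310,60:240],None,fx=4,fy=3.7,interpolation=2))
d=cv2.imread('pics/scene7.png');cv2.imwrite('pics/s7c.png',cv2.resize(d[110:260,310:470],None,fx=4,fy=4,interpolation=2))"
```

```text
14.0 [537.10593511 155.62668585  85.92936459] [ 9.99999909e-01 -7.70202135e-06  4.08969660e-04 -1.17762372e-04] [-2.60081612 -0.75440794  9.09227004] -0.0019083629987664893
```

View pics/d7c.png

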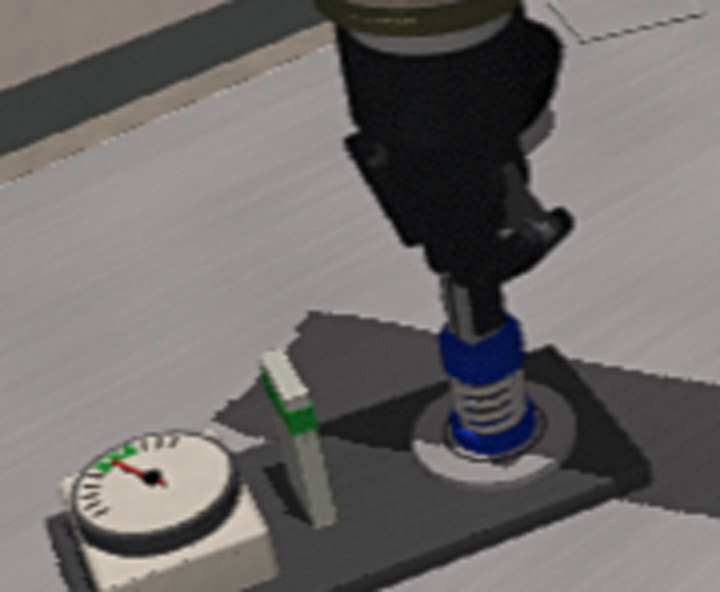

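View pics/s7c.png

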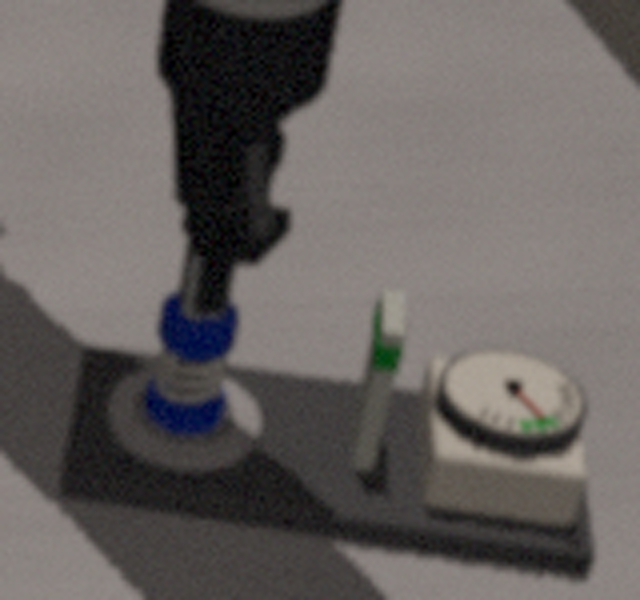

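play_rows(rows=[[[0,0,-0.5],[0,0,0],0],[[0,0,-0.5],[0,0,0],0],[[0,0,0],[0,0,0],0],[[0,0,0],[0,0,0],0]])

```text
clock: 14.5
position: [0.5371, 0.1556, 0.085]
ee_rot: [1.0, -0.0, 0.0, -0.0]
ft_force: [-2.6, -1.6, 10.8]
grip_width: 0.0
```

```bash
python3 pic.py 8 side scene; python3 -c "
import cv2;d=cv2.imread('pics/side8.png');cv2.imwrite('pics/d8c.png',cv2.resize(d[210:310,60:210],None,fx=5,fy=5,interpolation=2))
d=cv2.imread('pics/scene8.png');cv2.imwrite('pics/s8c.png',cv2.resize(d[170:245,320:470],None,fx=5,fy=5,interpolation=2))"
```

```text
14.6 [537.12541971 155.65024109  84.99567932] [ 9.99999902e-01  2.45526451e-05  4.28041106e-04 -1.10502338e-04] [-1.91925586 -0.98422641  9.59584932] -0.00183952396799126
```

View pics/d8c.png

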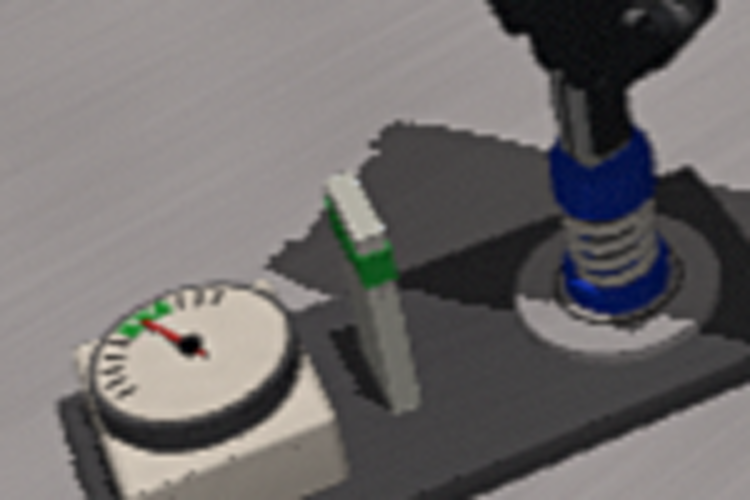

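View pics/s8c.png

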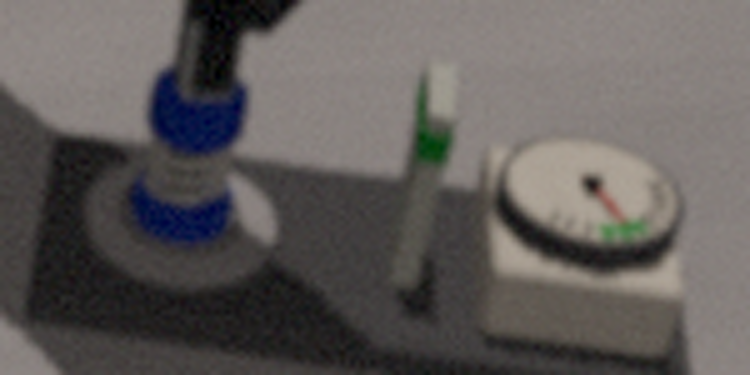

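```bash
python3 - <<'E'
from workcell import camera_info
from h import *
np.set_printoptions(precision=1,suppress=True)
S=camera_info("scene");D=camera_info("side")
print("cap",tri((S,(198.5/5+320-.4,110/5+170-.4)),(D,(602/5+60-.4,173/5+210-.4))))
E
```

```text
cap (array([537.1, 155.6,  75.6]), [np.float64(0.2), np.float64(0.2)])
```

play_rows(rows=[[[0,0,0],[0,0,0],0],[[0,0,0],[0,0,0],0],[[0,0,0],[0,0,0],0],[[0,0,0],[0,0,0],0],[[0,0,0],[0,0,0],0],[[0,0,0],[0,0,0],0],[[0,0,0],[0,0,0],0],[[0,0,0],[0,0,0],0],[[0,0,0],[0,0,0],0],[[0,0,0],[0,0,0],0],[[0,0,0],[0,0,0],0],[[0,0,0],[0,0,0],0]])

```text
clock: 16.1
position: [0.5371, 0.1556, 0.085]
ee_rot: [1.0, -0.0, 0.0, -0.0]
ft_force: [-2.6, -1.6, 9.3]
grip_width: 0.001
```

play_rows(rows=[[[0,0,0],[0,0,0],0],[[0,0,0],[0,0,0],0],[[0,0,1],[0,0,0],0],[[0,0,1.5],[0,0,0],0],[[0,0,2],[0,0,0],0],[[0,0,2],[0,0,0],0],[[0,0,2],[0,0,0],0],[[0,0,2],[0,0,0],0],[[0,0,2],[0,0,0],0],[[0,0,2],[0,0,0],0],[[0,0,1.5],[0,0,0],0],[[0,0,1.5],[0,0,0],0]])

```text
clock: 17.6
position: [0.5368, 0.1555, 0.1017]
ee_rot: [1.0, -0.0, -0.0, 0.0]
ft_force: [-0.2, 0.5, 2.3]
grip_width: 0.0
```

play_rows(rows=[[[0,0,1],[0,0,0],0],[[0,0,1],[0,0,0],0],[[0,0,1],[0,0,0],0],[[0,0,2],[0,0,0],0],[[0,0,5],[0,0,0],0],[[0,0,10],[0,0,0],0],[[0,0,15],[0,0,0],0],[[0,0,20],[0,0,0],0],[[0,0,20],[0,0,0],0],[[0,0,12],[0,0,0],0],[[0,0,5],[0,0,0],0],[[0,0,0],[0,0,0],0]])

```text
clock: 19.1
position: [0.5368, 0.1555, 0.1938]
ee_rot: [1.0, -0.0, 0.0, -0.0]
ft_force: [-0.7, 0.6, 0.0]
grip_width: -0.001
```

```bash
python3 pic.py 9 side scene; python3 -c "
import cv2;d=cv2.imread('pics/scene9.png');cv2.imwrite('pics/s9c.png',cv2.resize(d[110:260,310:470],None,fx=4,fy=4,interpolation=2))"
```

```text
19.2 [536.48618623 155.40471129 193.1638736 ] [ 9.99999875e-01  2.72209334e-05 -4.75420118e-04  1.51675974e-04] [-0.08918719 -0.35367531  0.21845187] -0.003048228729993283
```

View pics/side9.png

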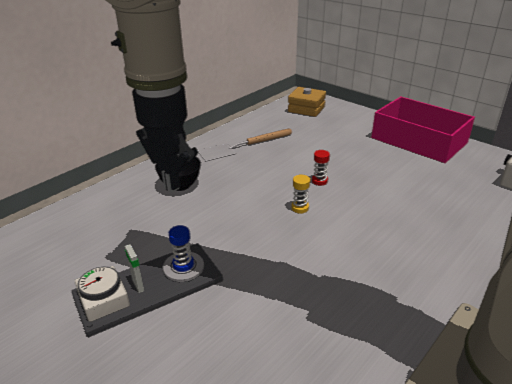

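View pics/s9c.png

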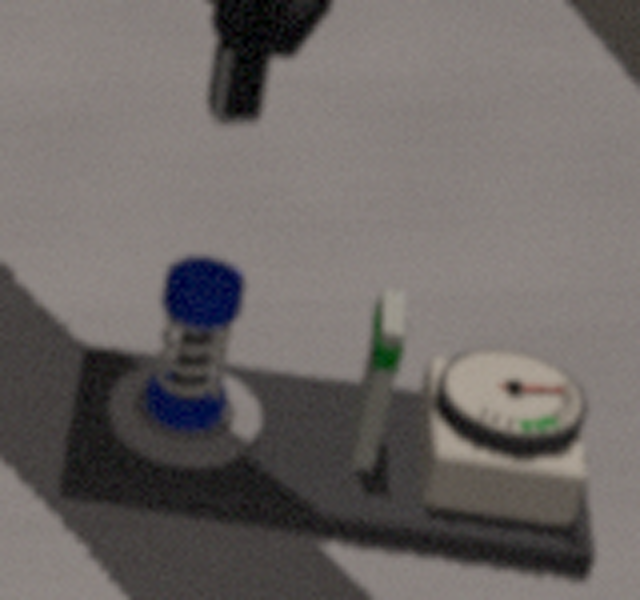

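```bash
python3 -c "
from workcell import manip; print(manip.hand_in())"
```

```text
the job is handed in; nothing more can be done
None
```

The blue spring was tested as asked and is standing upright on the tester's plate. I handed the job in at about 19 s of the 48 s allowed; no verdict was reported.

- **Placing:** I gripped the spring by its cap and set it within about 1–2 mm of the plate centre, inside the engraved ring.
- **Pressing:** With the fingers closed, I pressed the top from first contact at about 105 mm down to 85.0 mm, the green band's height above the plate. I held it there for about 2.1 s at roughly 9–11 N, and the dial needle was in the green. At 20 mm of travel it stayed well short of solid.
- **Release:** The spring came back up as I raised the fingers slowly. The last pictures show it upright with the dial back near zero and the arm clear at 193 mm. The red and yellow springs are where they were.

**Disagreements:**
- The wrist camera's y readings differed from the two fixed cameras by up to about 4 mm. I used the fixed cameras, which agreed within about 0.5 mm.
- While pressing, the cameras put the top face at about 84.6 mm, against 85.0 mm from the arm, which is within calibration error.
- There was also a sideways force of about 2–3 N while pressing, but the spring stayed straight.

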